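Set the refill marker at the third gap and push the matchbox in

TASK

With the fingertips, push the sliding marker along the rail on top of the display rack, counting the gaps from the left as you pass them, and leave it over the middle of the third gap. Then push the loose matchbox across the counter and lengthwise into that third gap, until its end is home against the back board. Only push: do not pick the matchbox up, and leave the matchbox already in the rack, the bell and the stamp where they are.

Things in the scene. Friction and masses are not known exactly. Their poses are not given: they have to be found in the camera images.
- rack: Pale wooden display rack, fixed, open at the front, no floor: boxes slide in on the counter. Origin: on the counter, mid-length, in the plane of its open front; x points into the rack, y to its left, z up. Back board face at x = 50 mm, 12 thick, 50 high. End walls 6 thick, 40 high, inner faces at y = +110 and -110. Three dividers make four unequal gaps, counted from the left (+y); gap 1 holds a matchbox.
- rail_mid (a point): Middle of the rail, a round aluminium bar 8 mm thick that runs along the rack's length (y) above the back board, 62 mm above the counter and 56 mm behind the rack's open front, on a short post at each end. The marker slides on it.
- divider_a: First divider from the left, between gaps 1 and 2: fixed upright wooden sheet 4 mm thick, 36 mm high, reaching 50 mm from the open front to the back board. Origin: its front edge, on the counter, middle of its thickness; axes as the rack's. A small clip 10 mm wide sits on the back board above it. Its place along the rack varies.
- divider_b: Second divider, same shape; the left side of the third gap. Origin and axes as divider_a.
- divider_c: Third divider, same shape; the right side of the third gap. The third gap is 43 to 59 mm wide. Origin and axes as divider_a.
- marker (a joint): How far the marker has slid to the right along the rail (m): 0 = 95 mm left of the rack's middle, 0.190 = 95 mm right of it. It takes about 1 to 2 N to move, and stays where it is left. It starts near the left end.
- marker_mid (a point): Middle of the part of the marker that stands above the rail, 74 mm above the counter. The marker is a grey plastic rider on the rail, 16 mm wide along the rail, 20 mm deep, its block reaching from 54 to 84 mm above the counter; a small arrowhead on its front points down at the gap. Axes as the rack's.
- loose_matchbox: The matchbox to be pushed, a closed box 37 x 56 x 16 mm, about 50 g, lying flat on the counter in front of the rack. Origin: centre of its underside; its own y axis runs along its 56 mm length (either end may go first). Does not open.
- matchbox_mid (a point): Centre of the loose matchbox, 8 mm above its underside; axes as the box's. When home its centre is about 22 mm inside the rack's open front and its near end still stands about 6 mm out of the gap.
- stock_matchbox: The same kind of matchbox, already in the first gap; leave it alone. Origin: centre of its underside, y along its length.
- bell: Silver desk bell, 84 mm across, 58 mm high, loose on the counter to the left; leave it alone. Origin: centre of its underside.
- stamp: Rubber stamp with a round red handle, 26 x 38 mm foot, 70 mm high, loose on the counter to the right; leave it alone. Origin: centre of its underside.

How it is judged:
By the outcome, as a careful person would: the job done as asked, in the order asked, and still so for the second after the job is handed in, with the robot touching nothing.
It also fails if it takes over 61 s, if anything falls off the work surface, if the arm or the gripper's body presses on something with over 40 N, if the wrist force passes 120 N, or if a joint passes its speed limit or range.

ROBOT

A 6-joint arm with a two-finger parallel gripper is mounted at the origin on a cart in front of the work surface, level with it; the furniture and walls round the work are solid. World frame = base frame: x ahead of the robot, y to its left, z up, the work surface at z = 0. Lengths are in mm, angles in rad, forces in N, time in s.
With the tool pointing down it reaches from about 350 to 875 mm from the base axis. Payload 4.2 kg.
Tool frame: the origin (TCP) lies midway between the tips of the shut fingers; the grasp point (between the pads) lies 19 mm behind it; z points along the fingers, y is the direction in which the jaws open and shut (so a half turn about z gives the same grasp; the last joint's range is limited). The gripper opens to 85 mm and grips with 20 to 120 N. Pads are 22 mm wide; open, the fingers measure 114 mm over their backs; the gripper's body (76 mm by 85 mm) begins 54 mm behind the grasp point. The pads swing forward as they close: fully open they stand 13 mm farther back than shut.
Start: joints at [-0.893, 0.385, 0.008, 0, -1.194, -0.259], TCP at [254.178, -570.958, 191.912] pointing down, gripper open.
Joint ranges: [-3.14, 3.14], [-1.21, 2.06], [-1.07, 1.41], [-3.16, 2.05], [-2.99, -0.16], [-3.1, 3.1]. Speed limits (rad/s): [2.79, 2.79, 3.14, 3.14, 3.14, 3.14].

INTERFACE

Orientations are given as a unit quaternion [x, y, z, w].
In Python, from bench import read_state, get_image, job_done, search_frame, regions_of gives the robot as it stands.
- The arm moves only by the tool servo_tool, never from a script. Its arguments are lists of equal length, an entry for each row: "turn": the turn, a rotation vector about the world's x, y, z in rad, a list of three; "dp": the shift along the world's x, y, z in m, a list of three; "fingers": the finger opening in m, from 0 to 0.0854. In form: {"turn": [[rx, ry, rz], ...], "dp": [[tx, ty, tz], ...], "fingers": [fingers, ...]}. A call has exactly 5 rows; each row shifts and turns the pose as measured when the row begins; what a row does not reach is not made up. A row lasts 1/8 s, in which the tool goes at most 62.5 mm and 10.7 degrees, less where a joint would pass 70% of its speed; a pose out of reach is approached as far as the arm can. A call is refused whole if a number of a shift passes 0.0625 or a number of a turn 0.188, either way. A call with a gripper value outside its range is refused whole. The fingers move at their own pace and stop on an object; the grip force is fixed at half the most. Time passes only in rows, so rows that do not move let the fingers close, or fill a call up. It gives the time, the measured TCP pose, the force and the opening at its end, in the units of the state.
- read_state(): the state, without advancing time (a new reading comes with each control period).
- get_image(name): name is "side" or "top"; returns a dict with "img" (400x640x3 uint8, red, green, blue), "vfov" (degrees; the focal length in pixels is half the picture's height over the tangent of half this angle, whatever the lens; pixels are square), "cx", "cy" (the principal point, pixels), "k1" (the pictures are not rectified: a ray, as slopes to the right and down, at radius r is drawn at 1 + k1 r^2 times it, then the intrinsics apply), "world_from_camera" (4x4, takes a point from camera to world coordinates). Camera axes: x right, y down, z forward; pixel columns grow to the right and rows downward; lengths in mm; the calibration is good to about 2 mm. A picture is of the moment at which its call begins. There is no depth.
- job_done(): hands the job in, once; it reports no verdict.
Trained networks look in the newest picture that a camera, given by its name, has taken for a name from the list of things; names that differ only in an ending like _2 or _b are one class to them, and where a whole thing is asked for, a point or a joint stands for the part that bears it (a point fixed in the world has none). Each returns a list of dicts, best first, with "score" (0 to 1); they miss things now and then, are a little off and sometimes report something else, mostly with a low value. They report only what shows in the picture. A call takes as long as a camera call.
- search_frame(query, camera): "box" ([left, top, width, height] in pixels, round what is visible of it).
- regions_of(query, camera): "region" (400x640 bool, what is visible of it) and "box" ([left, top, width, height] in pixels, round what is visible of it).
The state is a dict: "clock": time; "joints": joint angles; "joint_vel": joint speeds; "joint_efforts": joint torques, N m; "position": TCP position; "ee_rot": TCP orientation; "contact_force": force on the tool from outside, world axes, zero at the start; "wrist_torque": the same for the moment, N m; "gripper_width": finger opening in mm.
Only numpy, scipy, OpenCV 4.12 (cv2) and the standard library are available. Lean on these libraries where they do the work, as an engineer would, in place of code of your own. Each camera call takes 0.05 s, during which the arm holds its last target. There are 200 camera calls.

## Working session

There is one attempt and no reset: what is moved stays moved. The work goes in short steps, Python scripts to look and compute and a tool call to move; the robot and the scene stay as the last step left them, time stands still between calls to the robot, and variables do not carry over. Pictures are saved under pics/ and viewed, about 8 in all and at most 12, crops included, and the job is handed in when it is done.

Besides the shell and the picture viewer there is one more tool, called after "Call:" in YAML: its name, and indented under it one key for each argument. servo_tool: Moves the arm, as the interface text tells. Its arguments: {"type":"object","properties":{"turn":{"type":"array","items":{"type":"array","items":{"type":"number"}}},"dp":{"type":"array","items":{"type":"array","items":{"type":"number"}}},"fingers":{"type":"array","items":{"type":"number"}}},"required":["turn","dp","fingers"]}

```bash
mkdir -p pics
cat > h.py <<'E'
import numpy as np, cv2
from bench import *
def proj(c,P):
    T=np.linalg.inv(c["world_from_camera"]);P=np.atleast_2d(P);q=P@T[:3,:3].T+T[:3,3]
    s=q[:,:2]/q[:,2:];r2=(s**2).sum(1,keepdims=True);s=s*(1+c["k1"]*r2)
    f=200/np.tan(np.radians(c["vfov"])/2);return s*f+[c["cx"],c["cy"]]
def unproj(c,uv,z):
    f=200/np.tan(np.radians(c["vfov"])/2);d=(np.atleast_2d(uv)-[c["cx"],c["cy"]])/f
    s=d.copy()
    for _ in range(20): s=d/(1+c["k1"]*(s**2).sum(1,keepdims=True))
    T=c["world_from_camera"];r=np.c_[s,np.ones(len(s))]@T[:3,:3].T
    return T[:3,3]+r*((z-T[2,3])/r[:,2:])
def save(c,n): cv2.imwrite("pics/"+n,cv2.cvtColor(c["img"],cv2.COLOR_RGB2BGR))
E
python3 - <<'E'
from h import *
s=read_state();print(s["clock"],s["position"],s["ee_rot"],s["gripper_width"])
for n in("top","side"):
    c=get_image(n);save(c,n+"0.png");print(n,c["vfov"],c["k1"],np.round(c["world_from_camera"],3).tolist(),c["img"].shape)
    for q in["rack","divider_a","marker","loose_matchbox","bell","stamp"]:
        for r in search_frame(q,n)[:4]:print(q,round(r["score"],2),np.round(r["box"]))
E
```

```text
0.0 [ 253.92722754 -570.37901578  190.83376508] [-2.07786596e-01  9.78173599e-01  1.03526556e-03 -2.62815349e-04] 85.36741694338954
top 53.15126529921128 0.02891485259880054 [[-0.018, -0.995, 0.094, 437.169], [-1.0, 0.018, 0.005, -64.191], [-0.007, -0.094, -0.996, 1279.525], [0.0, 0.0, 0.0, 1.0]] (400, 640, 3)
divider_a 0.37 [378. 178.   7.  17.]
marker 0.44 [337. 173.   2.  10.]
loose_matchbox 0.55 [299. 215.  12.  20.]
bell 0.59 [206. 224.  27.  24.]
stamp 0.72 [331. 174.  70.  25.]
stamp 0.68 [296. 216.  14.  21.]
stamp 0.52 [418. 232.  15.  11.]
side 50.61281333912827 -0.06767616262256324 [[0.98, -0.139, 0.145, 363.852], [-0.201, -0.634, 0.747, -926.854], [-0.011, -0.761, -0.649, 826.8], [0.0, 0.0, 0.0, 1.0]] (400, 640, 3)
rack 0.72 [332. 208.  36.  39.]
divider_a 0.72 [339. 223.  16.  17.]
divider_a 0.67 [345. 258.  10.  12.]
divider_a 0.63 [343. 244.  14.  11.]
marker 0.44 [350. 208.   9.  10.]
loose_matchbox 0.74 [286. 196.  24.  19.]
loose_matchbox 0.21 [329. 221.  21.  19.]
stamp 0.88 [298. 303.  16.  30.]
```

Run:
```python
import cv2
a=cv2.imread("pics/top0.png")[150:270,190:450]; cv2.imwrite("pics/t0c.png",cv2.resize(a,None,fx=3,fy=3,interpolation=3))
a=cv2.imread("pics/side0.png")[160:350,230:400]; cv2.imwrite("pics/s0c.png",cv2.resize(a,None,fx=3,fy=3,interpolation=3))
```

```text
(no output)
```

View pics/t0c.png

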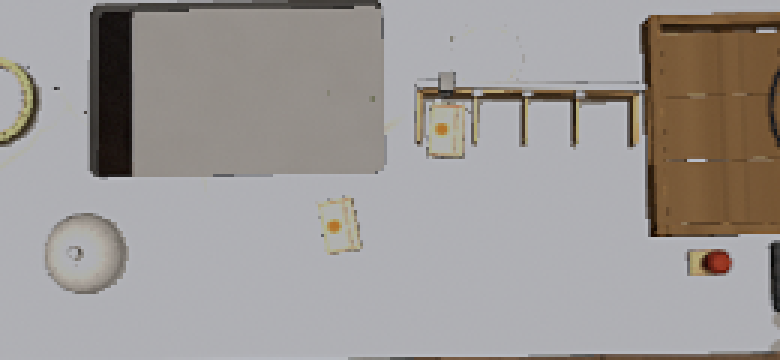

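View pics/s0c.png

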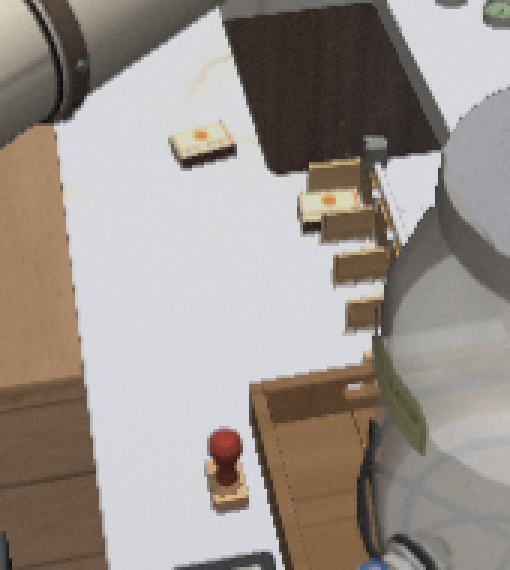

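Run:
```python
import cv2
a=cv2.imread("pics/top0.png"); cv2.imwrite("pics/t0f.png",a)
a=a[170:206,322:410]; cv2.imwrite("pics/t0r.png",cv2.resize(a,None,fx=9,fy=9,interpolation=cv2.INTER_CUBIC))
```

```text
(no output)
```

View pics/t0f.png

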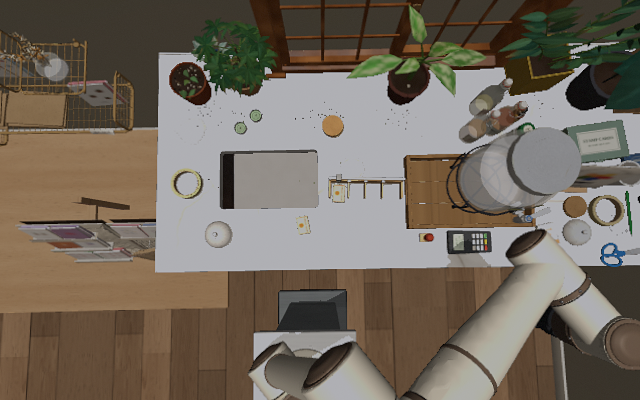

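View pics/t0r.png

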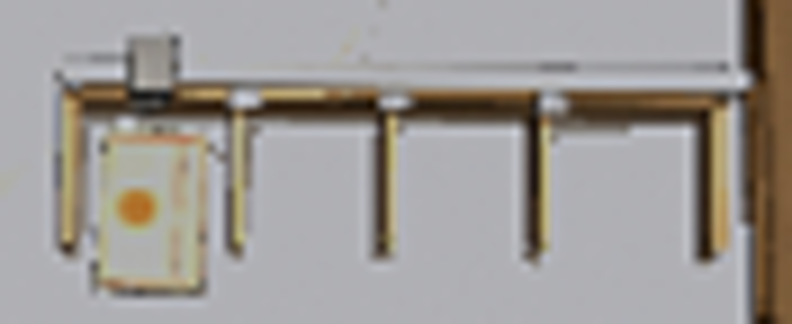

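Run:
```python
from h import *
c=get_image("top")
t=lambda x,y:[322+(x+.5)/9-.5,170+(y+.5)/9-.5]
W=unproj(c,[t(69,252),t(718,258),t(72,97),t(718,103)],40);print("walls\n",W.round(1))
D=unproj(c,[t(238,252),t(391,254),t(543,256),t(238,120),t(391,120),t(543,120)],36);print("div\n",D.round(1))
M=unproj(c,[t(153,67)],84);print("marker",M.round(1), unproj(c,[t(130,36),t(178,100)],84).round(1))
L=W[0]-W[1];print(np.hypot(*L[:2]),np.degrees(np.arctan2(-L[0],L[1])))
k=lambda x,y:[190+(x+.5)/3-.5,150+(y+.5)/3-.5]
B=unproj(c,[k(317,201),k(352,195),k(362,247),k(329,254),k(334,226)],16);print("box",B.round(1))
print("stock",unproj(c,[t(100,140),t(205,137),t(205,290),t(95,288)],16).round(1))
for n in("top","side"):
  get_image(n)
  for q in["loose_matchbox","marker"]:
    for r in regions_of(q,n)[:3]:
        m=r["region"];v,u=np.nonzero(m);print(n,q,r["score"],r["box"],u.mean(),v.mean(),len(u))
s=get_image("side")
k2=lambda x,y:[230+(x+.5)/3-.5,160+(y+.5)/3-.5]
print("side box top corners",unproj(s,[k2(168,140),k2(230,121),k2(236,146),k2(178,158),k2(201,135)],16).round(1))
# side: divider front-top corners
print("side div fronttop",unproj(s,[k2(322,220),k2(334,254),k2(346,301)],36).round(1), unproj(s,[k2(308,163)],40).round(1))
print("jar-ish",unproj(c,[[508,160],[578,160],[460,180]],250).round(0),unproj(c,[[318,152],[318,206],[222,206]],0).round(0),unproj(c,[[405,156],[405,228]],40).round(0))
```

```text
walls
 [[ 565.5  -85.    40. ]
 [ 559.3 -309.    40. ]
 [ 619.7  -87.1   40. ]
 [ 613.3 -311.    40. ]]
div
 [[ 564.8 -143.7   36. ]
 [ 563.2 -196.7   36. ]
 [ 561.5 -249.3   36. ]
 [ 611.1 -144.8   36. ]
 [ 610.1 -198.1   36. ]
 [ 609.  -250.9   36. ]]
marker [[ 622.8 -113.7   84. ]] [[ 633.5 -106.2   84. ]
 [ 611.5 -121.8   84. ]]
224.09822235276954 -1.60137237550645
box [[509.2  23.   16. ]
 [514.9 -14.   16. ]
 [460.  -23.7  16. ]
 [453.3  11.1  16. ]
 [482.6   5.4  16. ]]
stock [[ 607.7  -97.2   16. ]
 [ 608.  -134.3   16. ]
 [ 553.7 -133.    16. ]
 [ 555.1  -94.3   16. ]]
top loose_matchbox 0.78 [298.7, 217.6, 11.0, 17.9] 302.50454545454545 225.00454545454545 220
top marker 0.46 [336.3, 177.6, 4.0, 2.9] 338.06666666666666 177.93333333333334 30
side loose_matchbox 0.79 [287.3, 199.3, 20.2, 17.5] 296.8755186721992 208.10373443983403 241
side loose_matchbox 0.28 [334.7, 206.4, 31.4, 74.4] 351.74896265560164 223.67427385892117 482
side box top corners [[447.8   8.4  16. ]
 [512.1  23.7  16. ]
 [511.1 -14.5  16. ]
 [453.5 -19.8  16. ]
 [480.5   8.9  16. ]]
side div fronttop [[ 563.7 -150.8   36. ]
 [ 564.1 -193.3   36. ]
 [ 560.9 -247.7   36. ]] [[567.4 -79.1  40. ]]
jar-ish [[ 633. -546.  250.]
 [ 629. -722.  250.]
 [ 583. -420.  250.]] [[719. -52.   0.]
 [543. -49.   0.]
 [549. 259.   0.]] [[ 692. -325.   40.]
 [ 467. -317.   40.]]
```

Call:
servo_tool:
  turn:
    - [0, 0, 0.15]
    - [0, 0, 0.15]
    - [0, 0, 0.15]
    - [0, 0, 0.15]
    - [0, 0, 0.15]
  dp:
    - [0.04, 0.0545, 0]
    - [0.04, 0.0545, 0]
    - [0.04, 0.0545, 0]
    - [0.04, 0.0545, 0]
    - [0.04, 0.0545, 0]
  fingers: [0, 0, 0, 0, 0]

```text
clock: 1.72
position: [439.9, -317.2, 191.7]
ee_rot: [-0.558, 0.83, -0.001, 0.0]
contact_force: [1.6, 0.1, 0.6]
gripper_width: -0.3
```

Call:
servo_tool:
  turn:
    - [0, 0, 0.075]
    - [0, 0, 0.075]
    - [0, 0, 0.075]
    - [0, 0, 0.075]
    - [0, 0, 0.07]
  dp:
    - [0.038, 0.05, -0.008]
    - [0.038, 0.05, -0.008]
    - [0.038, 0.05, -0.008]
    - [0.038, 0.05, -0.008]
    - [0.038, 0.05, -0.008]
  fingers: [0, 0, 0, 0, 0]

```text
clock: 2.35
position: [627.5, -69.7, 155.0]
ee_rot: [-0.707, 0.708, -0.003, 0.002]
contact_force: [1.4, -0.3, 0.3]
gripper_width: 0.1
```

Call:
servo_tool:
  turn:
    - [0, 0, 0]
    - [0, 0, 0]
    - [0, 0, 0]
    - [0, 0, 0]
    - [0, 0, 0]
  dp:
    - [0, 0, 0]
    - [0, 0, 0]
    - [0, 0, 0]
    - [0, 0, 0]
    - [0, 0, 0]
  fingers: [0, 0, 0, 0, 0]

```text
clock: 2.98
position: [627.8, -68.6, 154.4]
ee_rot: [0.707, -0.707, 0.003, -0.002]
contact_force: [1.0, -0.7, -0.3]
gripper_width: -0.2
```

Call:
servo_tool:
  turn:
    - [0, 0, -0.028]
    - [0, 0, 0]
    - [0, 0, 0]
    - [0, 0, 0]
    - [0, 0, 0]
  dp:
    - [-0.007, -0.007, 0]
    - [0, 0, -0.03]
    - [0, 0, -0.03]
    - [0, 0, -0.02]
    - [0, 0, 0]
  fingers: [0, 0, 0, 0, 0]

```text
clock: 3.6
position: [618.7, -79.3, 74.5]
ee_rot: [-0.694, 0.72, -0.004, 0.003]
contact_force: [-0.2, 0.1, 0.5]
gripper_width: 0.2
```

Run:
```python
from h import *
print(read_state()["position"])
a=get_image("top")["img"][:,:,::-1][155:255,280:420];b=get_image("side")["img"][:,:,::-1][170:270,270:390]
r=lambda a:cv2.resize(a,None,fx=4,fy=4,interpolation=2)
cv2.imwrite("pics/m1.png",np.vstack([r(a)[:300],np.pad(r(b)[:290],((0,0),(0,80),(0,0)))]))
```

```text
[618.67265257 -79.26093881  74.5369129 ]
```

View pics/m1.png

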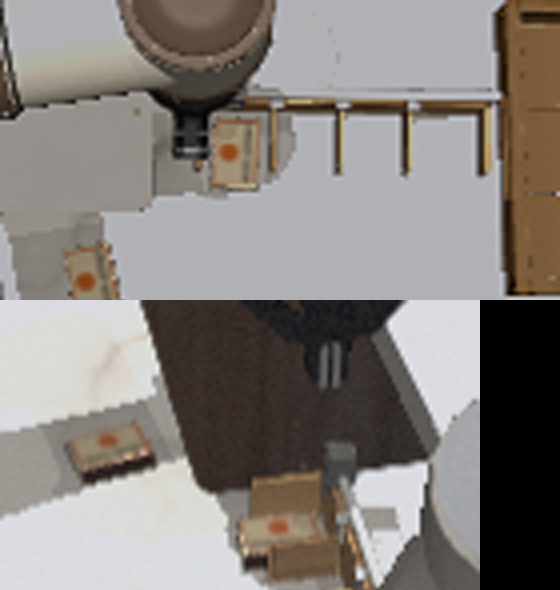

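Run:
```python
from h import *
c=get_image("side")
print((proj(c,[[618.7,-79.3,74.5],[621,-106,84],[621,-122,84],[611,-114,84],[611,-114,54]])-[270,170])*4+[0,300])
```

```text
[[322.85842352 428.07913014]
 [336.97520484 442.07952365]
 [343.33143864 457.53252758]
 [325.61284864 451.87662046]
 [323.86708106 485.20373939]]
```

Run:
```python
from h import *
i=get_image("side")["img"][:,:,::-1][165:220,325:375].astype(float)
i=np.clip(255*(i/160)**.5,0,255).astype(np.uint8)
t=get_image("top");i2=t["img"][:,:,::-1][170:205,305:355].astype(float)
i2=np.clip(255*(i2/200)**.5,0,255).astype(np.uint8)
print(proj(t,[618.7,-79.3,74.5]))
r=lambda a:cv2.resize(a,None,fx=8,fy=8,interpolation=2)
cv2.imwrite("pics/m2.png",np.hstack([r(i),np.pad(r(i2),((0,160),(0,0),(0,0)))]))
```

```text
[[327.17313908 179.03748879]]
```

View pics/m2.png

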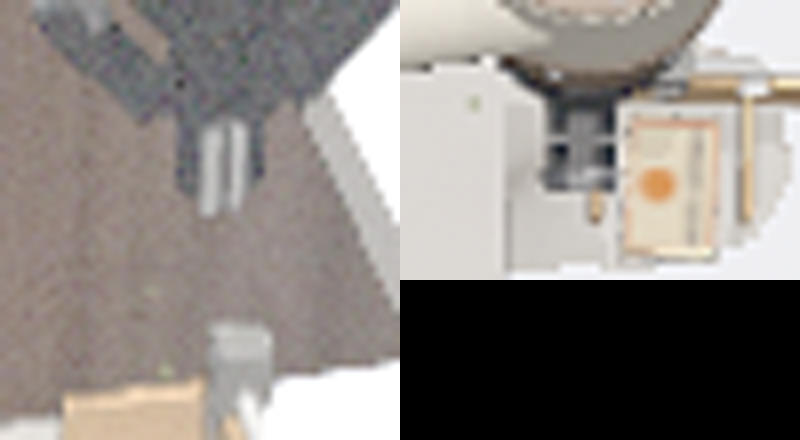

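Run:
```python
from h import *
s=read_state();print(s["clock"],s["position"],s["ee_rot"],s["joints"],s["contact_force"])
c=get_image("side")
for z in(75,95,110,120):print(z,proj(c,[618.7,-79.3,z]).round(1))
for y in(-60,-40,-20):print(y,proj(c,[618.7,y,75]).round(1))
t=get_image("top");print(proj(t,[[618.7,-79.3,150],[618.7,-40,150],[618.7,-79.3,90]]).round(1))
for n in("side","top"):
  get_image(n)
  for q in("gripper","fingers"):
    try: print([(r["score"],r["box"]) for r in search_frame(q,n)[:2]])
    except Exception as e: print(e)
```

```text
3.85 [621.24079742 -78.65103452  77.39630245] [-0.69452661  0.71941798 -0.00628658  0.00557071] [ 0.13407691  0.47564659 -0.15557465  0.00443177 -0.92315632 -0.17192638] [0.40662651 0.96818813 0.85678505]
75 [[350.7 201.9]]
95 [[351.  196.3]]
110 [[351.2 192. ]]
120 [[351.4 189.1]]
-60 [[348.9 197.5]]
-40 [[347.1 193. ]]
-20 [[345.4 188.7]]
[[327.4 175.1]
 [313.7 175.3]
 [327.2 178.3]]
it knows: bell, divider, loose_matchbox, marker, marker_mid, matchbox_mid, rack, rail_mid, stamp, stock_matchbox
it knows: bell, divider, loose_matchbox, marker, marker_mid, matchbox_mid, rack, rail_mid, stamp, stock_matchbox
it knows: bell, divider, loose_matchbox, marker, marker_mid, matchbox_mid, rack, rail_mid, stamp, stock_matchbox
it knows: bell, divider, loose_matchbox, marker, marker_mid, matchbox_mid, rack, rail_mid, stamp, stock_matchbox
```

Call:
servo_tool:
  turn:
    - [0, 0, 0]
    - [0, 0, 0]
    - [0, 0, 0]
    - [0, 0, 0]
    - [0, 0, 0]
  dp:
    - [0, -0.008, 0]
    - [0, -0.008, 0]
    - [0, -0.008, 0]
    - [0, -0.008, 0]
    - [0, -0.008, 0]
  fingers: [0, 0, 0, 0, 0]

```text
clock: 4.68
position: [620.8, -121.2, 76.9]
ee_rot: [-0.695, 0.719, -0.006, 0.005]
contact_force: [0.4, 0.3, 1.6]
gripper_width: -0.0
```

Run:
```python
from h import *
s=read_state();print(s["clock"],s["position"],s["contact_force"])
c=get_image("side");print(proj(c,[s["position"],[620,-113,84]]))
i=c["img"][:,:,::-1][165:245,320:390].astype(float)
i=np.clip(255*(i/180)**.6,0,255).astype(np.uint8)
cv2.imwrite("pics/m3.png",cv2.resize(i,None,fx=7,fy=7,interpolation=2))
```

```text
4.675 [ 620.83547159 -121.19456719   76.9472064 ] [0.37183125 0.28382302 1.63365753]
[[355.57047101 211.18184424]
 [354.57254626 207.25269127]]
```

View pics/m3.png

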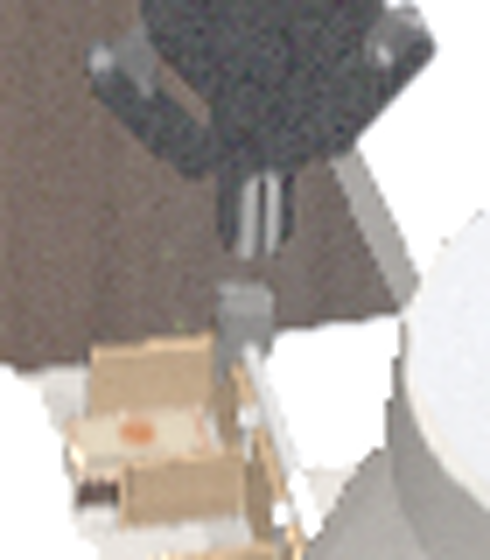

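Call:
servo_tool:
  turn:
    - [0, 0, 0]
    - [0, 0, 0]
    - [0, 0, 0]
    - [0, 0, 0]
    - [0, 0, 0]
  dp:
    - [0, 0.027, 0]
    - [0, 0.027, 0]
    - [-0.001, 0, -0.017]
    - [-0.001, 0, -0.017]
    - [0, 0, 0]
  fingers: [0, 0, 0, 0, 0]

```text
clock: 5.35
position: [619.2, -67.8, 42.5]
ee_rot: [-0.694, 0.72, -0.006, 0.006]
contact_force: [0.2, 0.7, -0.2]
gripper_width: 0.2
```

Run:
```python
from h import *
s=read_state();p=s["position"];print(s["clock"],p,s["contact_force"])
c=get_image("side");print(proj(c,[p,p+[0,0,33],p+[0,43,0]])-[320,165])
i=c["img"][:,:,::-1][165:245,320:390].astype(float)
i=np.clip(255*(i/180)**.6,0,255).astype(np.uint8)
cv2.imwrite("pics/m4.png",cv2.resize(i,None,fx=7,fy=7,interpolation=2))
```

```text
5.35 [619.1920009  -67.79339648  42.50343447] [ 0.17022021  0.74659597 -0.19287706]
[[29.39579982 43.06758527]
 [29.82822179 34.07407396]
 [25.59701383 33.46043911]]
```

View pics/m4.png

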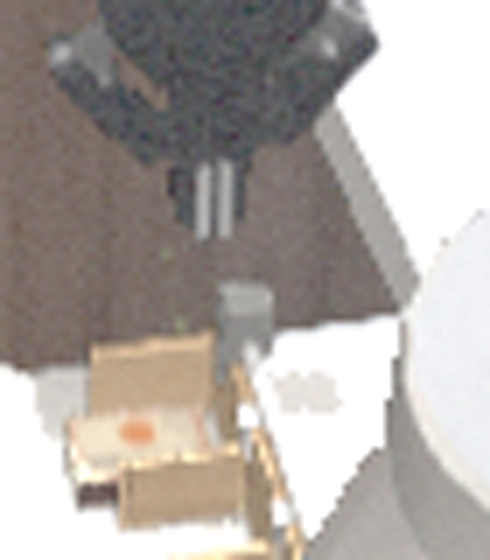

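Call:
servo_tool:
  turn:
    - [0, 0, 0]
    - [0, 0, 0]
    - [0, 0, 0]
    - [0, 0, 0]
    - [0, 0, 0]
  dp:
    - [0, -0.012, 0]
    - [0, -0.008, 0]
    - [0, -0.008, 0]
    - [0, -0.008, 0]
    - [0, -0.008, 0]
  fingers: [0, 0, 0, 0, 0]

```text
clock: 6.02
position: [621.7, -115.5, 46.1]
ee_rot: [-0.694, 0.72, -0.009, 0.008]
contact_force: [-0.2, 0.4, -0.0]
gripper_width: 0.1
```

Call:
servo_tool:
  turn:
    - [0, 0, 0]
    - [0, 0, 0]
    - [0, 0, 0]
    - [0, 0, 0]
    - [0, 0, 0]
  dp:
    - [0, -0.008, 0]
    - [0, -0.008, 0]
    - [0, -0.008, 0]
    - [0, -0.008, 0]
    - [0, -0.008, 0]
  fingers: [0, 0, 0, 0, 0]

```text
clock: 6.65
position: [621.6, -158.4, 45.9]
ee_rot: [-0.694, 0.72, -0.009, 0.008]
contact_force: [0.5, -0.7, -0.4]
gripper_width: -0.2
```

Run:
```python
from h import *
s=read_state();p=s["position"];print(s["clock"],p,s["contact_force"])
c=get_image("side")
for r in regions_of("marker","side")[:3]:
    v,u=np.nonzero(r["region"]);print(r["score"],r["box"],u.mean(),v.mean())
print(proj(c,[p+[0,0,33],[618,p[1]-19,84]])-[320,165])
i=c["img"][:,:,::-1][165:260,320:390].astype(float)
i=np.clip(255*(i/180)**.6,0,255).astype(np.uint8)
cv2.imwrite("pics/m5.png",cv2.resize(i,None,fx=6,fy=6,interpolation=2))
```

```text
6.65 [ 621.57663089 -158.42988992   45.93059162] [ 0.53320008 -0.71623304 -0.36768995]
0.42 [334.9, 210.0, 29.1, 67.3] 350.5318066157761 224.5114503816794
[[39.6900926  54.89655782]
 [40.47110063 58.59431275]]
```

View pics/m5.png

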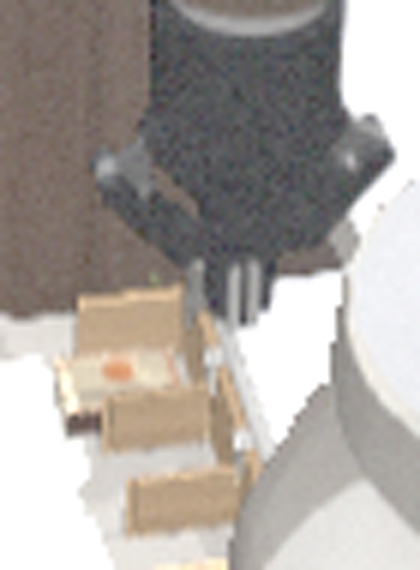

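Call:
servo_tool:
  turn:
    - [0, 0, 0]
    - [0, 0, 0]
    - [0, 0, 0]
    - [0, 0, 0]
    - [0, 0, 0]
  dp:
    - [-0.001, 0.03, 0]
    - [-0.001, 0.03, 0]
    - [0, 0.028, 0]
    - [0, 0, -0.006]
    - [0, 0, -0.005]
  fingers: [0, 0, 0, 0, 0]

```text
clock: 7.38
position: [619.7, -68.9, 34.8]
ee_rot: [-0.693, 0.721, -0.009, 0.008]
contact_force: [0.1, -0.2, -0.1]
gripper_width: -0.0
```

Call:
servo_tool:
  turn:
    - [0.0, 0.012, 0]
    - [0, 0, 0]
    - [0, 0, 0]
    - [0, 0, 0]
    - [0, 0, 0]
  dp:
    - [0, 0, 0]
    - [0, 0, 0]
    - [0, 0, 0]
    - [0, 0, 0]
    - [0, 0, 0]
  fingers: [0, 0, 0, 0, 0]

```text
clock: 8.0
position: [619.5, -71.2, 34.1]
ee_rot: [-0.692, 0.722, -0.004, 0.003]
contact_force: [0.8, 0.3, 0.5]
gripper_width: -0.1
```

Run:
```python
from h import *
from scipy.spatial.transform import Rotation as R
s=read_state();p=s["position"];print(s["clock"],p,s["ee_rot"],s["contact_force"],R.from_quat(s["ee_rot"]).as_matrix().round(3))
c=get_image("side")
g=c["img"].astype(float)
# fingertip: bright grey low-saturation pixels near projected column
q=proj(c,[p+[0,0,30]])[0];print(q)
u0=int(q[0]);
for v in range(int(q[1])-12,int(q[1])+14):print(v,g[v,u0-5:u0+7].mean(1).astype(int) if 0 else g[v,u0-5:u0+7].mean(-1).astype(int))
```

```text
8.0 [619.45577558 -71.24632822  34.12481524] [-0.69177911  0.72208922 -0.00434612  0.0031509 ] [0.79040486 0.25153506 0.48562411] [[-0.043 -0.999  0.011]
 [-0.999  0.043 -0.002]
 [ 0.001 -0.011 -1.   ]]
[350.0880704  202.98958536]
190 [28 25 25 29 34 36 39 39 31 28 28 28]
191 [34 35 31 33 44 45 45 74 56 31 27 49]
192 [25 31 31 35 75 70 33 98 83 36 26 48]
193 [27 30 29 44 93 77 29 91 76 33 27 52]
194 [19 23 30 52 92 76 28 93 78 32 33 49]
195 [29 33 38 45 89 78 34 91 79 34 33 49]
196 [24 21 30 49 92 79 46 94 75 36 30 48]
197 [37 34 23 54 94 78 48 91 69 33 18 53]
198 [47 31 27 56 92 74 48 90 66 33 39 52]
199 [45 30 27 57 92 63 40 91 61 35 51 52]
200 [49 30 34 68 90 62 44 95 53 53 50 49]
201 [49 45 44 65 82 48 44 84 53 49 51 53]
202 [50 45 47 47 55 43 47 49 52 48 46 51]
203 [48 45 46 37 45 47 50 49 50 52 51 44]
204 [49 47 49 43 47 46 45 47 49 50 49 43]
205 [48 45 45 47 48 48 62 71 77 68 69 64]
206 [47 45 49 47 45 49 68 97 99 92 91 85]
207 [48 50 45 43 39 52 51 84 89 88 88 88]
208 [46 49 44 46 42 44 60 85 93 92 94 91]
209 [47 43 42 44 48 49 64 76 91 88 87 88]
210 [55 52 46 46 43 45 60 59 68 64 67 70]
211 [62 56 47 45 48 43 51 67 67 71 71 70]
212 [56 54 49 62 68 60 46 69 69 68 68 71]
213 [ 84  91  86  94 105  68  57  64  68  68  82  75]
214 [116 119 117 112  99  65  66  66  67  75 119 109]
215 [ 88  87  89  91  88  73  69  65  69  90 140 145]
```

Run:
```python
from h import *
c=get_image("side")
for z in(60,65,70,75,80,85):print(z,proj(c,[[619.5,-71,z],[619.5,-82,z]]).round(1).tolist())
print(proj(c,[[621,-106,84],[621,-122,84],[621,-122,54]]).round(1).tolist())
t=get_image("top");g=t["img"].astype(int)
print(proj(t,[[619.5,-71,40],[619.5,-71,75],[619.5,-71,110]]).round(1).tolist())
```

```text
60 [[350.0, 204.1], [351.0, 206.6]]
65 [[350.1, 202.7], [351.1, 205.2]]
70 [[350.2, 201.3], [351.2, 203.9]]
75 [[350.2, 199.9], [351.3, 202.5]]
80 [[350.3, 198.5], [351.3, 201.1]]
85 [[350.4, 197.1], [351.4, 199.7]]
[[354.2, 205.5], [355.8, 209.4], [355.3, 217.7]]
[[324.4, 180.5], [324.4, 178.8], [324.5, 177.0]]
```

Call:
servo_tool:
  turn:
    - [0, 0, 0]
    - [0, 0, 0]
    - [0, 0, 0]
    - [0, 0, 0]
    - [0, 0, 0]
  dp:
    - [0, 0, -0.006]
    - [0, -0.006, 0]
    - [0, -0.008, -0.001]
    - [0, -0.008, 0]
    - [0, -0.008, 0]
  fingers: [0, 0, 0, 0, 0]

```text
clock: 8.78
position: [619.3, -102.4, 26.7]
ee_rot: [-0.692, 0.722, -0.004, 0.003]
contact_force: [-0.2, 1.5, 1.3]
gripper_width: 0.2
```

```bash
cat > mk.py <<'E'
from h import *
s=read_state();p=s["position"];print(s["clock"],p.round(1) if hasattr(p,'round') else p,np.round(s["contact_force"],1))
c=get_image("side");g=c["img"].astype(float)
q=proj(c,[p[0],p[1]-11,p[2]+44])[0];print(q)
u0=int(q[0])
for v in range(int(q[1])-9,int(q[1])+16):print(v,g[v,u0-6:u0+12].mean(-1).astype(int))
E
python3 mk.py
```

```text
8.775 [ 619.3 -102.4   26.7] [-0.2  1.5  1.3]
[354.15791209 211.10741388]
202 [31 36 32 57 96 71 44 90 72 34 29 48 49 52 49 45 44 41]
203 [31 31 21 56 94 70 43 89 70 32 24 46 51 49 53 49 46 42]
204 [30 32 26 63 93 67 45 91 66 30 27 47 53 48 50 51 47 47]
205 [31 36 38 63 90 65 48 90 63 34 20 48 51 45 48 44 46 42]
206 [32 31 33 67 92 61 50 90 61 40 28 48 48 47 46 47 45 44]
207 [25 30 30 70 89 69 66 84 69 63 60 49 48 53 49 47 48 45]
208 [33 37 27 68 83 87 88 89 90 88 88 49 49 49 51 42 45 43]
209 [46 37 37 75 70 88 89 89 86 90 89 67 48 47 48 48 46 42]
210 [44 44 41 76 51 87 91 90 94 90 92 91 51 45 51 49 46 42]
211 [48 46 39 79 52 85 89 86 88 82 79 73 46 46 46 47 44 77]
212 [ 59  71  63  83  52  65  71  66  65  69  66  67 109 143 146 144 142 164]
213 [ 92 105  81  64  48  69  64  70  67  70  71  77 188 221 220 219 220 220]
214 [105 100  78  59  49  69  69  68  71  71  69  86 219 221 220 221 221 221]
215 [ 87  88  78  67  52  67  70  76  86  75  67  97 218 219 222 219 220 221]
216 [ 84  88  77  63  54  65  66 100 124 111  68 101 220 220 220 220 219 221]
217 [ 84  81  78  54  65  69  68 112 144 144  79 125 219 220 220 220 220 218]
218 [ 85  86  77  55  67  68  70  95 139 148 132 184 219 219 220 219 220 219]
219 [ 87  89  73  57  75  66  85  89 127 147 166 220 220 221 220 220 221 220]
220 [ 89  87  68  54  78  61 101 101 116 144 146 205 218 220 220 220 220 219]
221 [ 88  86  74  56  77  66  95 100 101 136 147 160 218 220 218 220 220 218]
222 [ 98  84  70  62  66  67  91 108 108 128 148 152 218 219 220 218 219 219]
223 [118  87  80  66  64  59 123 126 138 117 144 147 207 220 219 221 218 219]
224 [103  99  98  65  70  57 153 144 142 115 136 149 155 218 218 220 219 221]
225 [100 119 111  67  69  68 129 140 133 106 123 148 142 198 204 202 202 202]
226 [104 117 127  74  67  67  76 110  93  95 108 159 179 146 148 149 148 150]
```

Call:
servo_tool:
  turn:
    - [0, 0, 0]
    - [0, 0, 0]
    - [0, 0, 0]
    - [0, 0, 0]
    - [0, 0, 0]
  dp:
    - [0, -0.008, 0]
    - [0, -0.008, 0]
    - [0, -0.008, 0]
    - [0, -0.008, 0]
    - [-0.001, -0.008, 0]
  fingers: [0, 0, 0, 0, 0]

```text
clock: 9.45
position: [618.3, -145.4, 26.7]
ee_rot: [-0.692, 0.722, -0.004, 0.003]
contact_force: [0.4, 1.0, 0.0]
gripper_width: -0.3
```

Call:
servo_tool:
  turn:
    - [0, 0, 0]
    - [0, 0, 0]
    - [0, 0, 0]
    - [0, 0, 0]
    - [0, 0, 0]
  dp:
    - [0, -0.008, 0]
    - [0, -0.008, 0]
    - [0, -0.008, 0]
    - [0, -0.008, 0]
    - [-0.001, -0.008, 0]
  fingers: [0, 0, 0, 0, 0]

```text
clock: 10.07
position: [617.1, -188.2, 26.7]
ee_rot: [-0.692, 0.722, -0.004, 0.003]
contact_force: [1.1, 2.3, -0.5]
gripper_width: -0.1
```

Call:
servo_tool:
  turn:
    - [0, 0, 0]
    - [0, 0, 0]
    - [0, 0, 0]
    - [0, 0, 0]
    - [0, 0, 0]
  dp:
    - [0, -0.006, 0]
    - [0, -0.005, 0]
    - [0, -0.003, 0]
    - [0, 0, 0]
    - [0, 0, 0]
  fingers: [0, 0, 0, 0, 0]

```text
clock: 10.7
position: [616.6, -204.1, 26.7]
ee_rot: [-0.692, 0.722, -0.004, 0.003]
contact_force: [-0.8, 1.6, 0.2]
gripper_width: 0.0
```

Call:
servo_tool:
  turn:
    - [0, 0, 0]
    - [0, 0, 0]
    - [0, 0, 0]
    - [0, 0, 0]
    - [0, 0, 0]
  dp:
    - [0, 0.008, 0]
    - [0, 0.008, 0.03]
    - [-0.02, 0.03, 0.03]
    - [-0.04, 0.05, 0]
    - [-0.04, 0.05, 0]
  fingers: [0, 0, 0, 0, 0]

```text
clock: 11.32
position: [518.1, -57.0, 86.7]
ee_rot: [-0.69, 0.723, -0.005, 0.004]
contact_force: [0.9, 1.5, 0.7]
gripper_width: 0.3
```

Call:
servo_tool:
  turn:
    - [0, 0, 0]
    - [0, 0, 0]
    - [0, 0, 0]
    - [0, 0, 0]
    - [0, 0, 0]
  dp:
    - [-0.01, 0.05, 0]
    - [-0.01, 0.04, 0]
    - [-0.01, 0.03, 0]
    - [0, 0, 0]
    - [0, 0, 0]
  fingers: [0.02, 0.02, 0.02, 0.02, 0.02]

```text
clock: 11.95
position: [484.5, 70.4, 88.3]
ee_rot: [-0.693, 0.721, -0.006, 0.005]
contact_force: [0.6, -0.3, -0.4]
gripper_width: 20.1
```

Run:
```python
from h import *
s=read_state();print(s["clock"],s["position"],s["gripper_width"])
a=get_image("top");save(a,"top6.png");b=get_image("side");save(b,"side6.png")
A=cv2.resize(a["img"][165:207,320:410],None,fx=8,fy=8,interpolation=2);B=cv2.resize(b["img"][190:285,270:390],None,fx=4,fy=4,interpolation=2)[:250]
B=B[:,:720];cv2.imwrite("pics/m6.png",np.vstack([A,np.pad(B,((0,0),(0,240),(0,0)))])[:,:,::-1])
```

```text
11.95 [484.48499449  70.38183677  88.28314185] 20.131820438321146
```

View pics/m6.png

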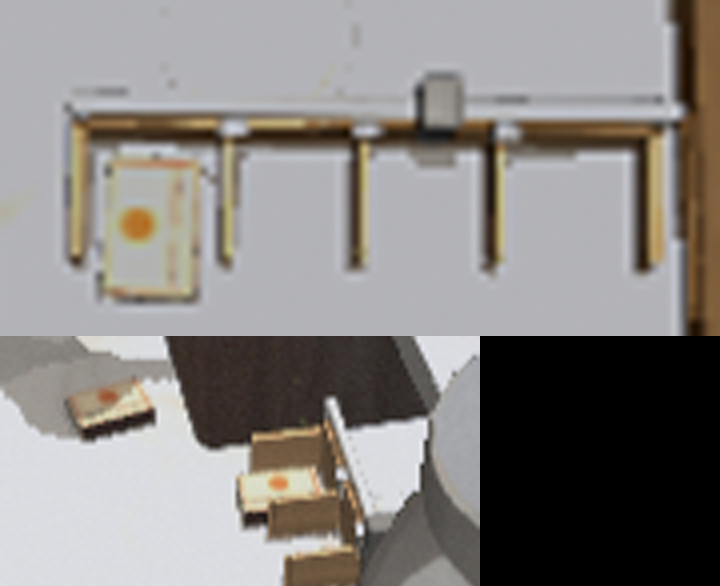

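Run:
```python
from h import *
c=get_image("top")
t=lambda x,y:[320+(x+.5)/8-.5,165+(y+.5)/8-.5]
print("marker",unproj(c,[t(444,93),t(427,93),t(462,93)],84).round(1))
for z in(50,55):print("clips",z,unproj(c,[t(232,129),t(367,129),t(508,131)],z).round(1))
print("div",unproj(c,[t(227,260),t(362,262),t(498,266),t(227,150),t(362,150),t(498,150)],36).round(1))
print("walls",unproj(c,[t(78,258),t(655,265)],40).round(1))
g=c["img"].astype(int)
for v in(174,175,176,177):print(v,g[v,370:380].mean(-1).astype(int))
for v in(188,190,192,194,196):print(v,(g[v,344:386,2]).tolist())
```

```text
marker [[ 623.2 -223.8   84. ]
 [ 623.3 -217.4   84. ]
 [ 623.  -230.5   84. ]]
clips 50 [[ 616.  -145.8   50. ]
 [ 615.  -198.1   50. ]
 [ 613.1 -252.6   50. ]]
clips 55 [[ 615.2 -145.5   55. ]
 [ 614.2 -197.6   55. ]
 [ 612.4 -251.8   55. ]]
div [[ 566.4 -143.6   36. ]
 [ 564.6 -196.2   36. ]
 [ 562.1 -249.1   36. ]
 [ 609.7 -144.6   36. ]
 [ 608.7 -197.4   36. ]
 [ 607.7 -250.6   36. ]]
walls [[ 567.8  -85.3   40. ]
 [ 560.9 -309.4   40. ]]
174 [179 182 183 129 121 119 121 151 178 180]
175 [181 184 119 134 144 141 138 133 179 181]
176 [182 157  48 134 145 144 142 119 178 180]
177 [168 173  61 139 149 147 143 120 152 152]
188 [133, 185, 191, 123, 135, 109, 184, 184, 183, 182, 183, 183, 182, 183, 183, 183, 183, 183, 189, 126, 38, 114, 185, 185, 183, 183, 183, 183, 183, 183, 182, 183, 183, 183, 184, 191, 102, 17, 119, 183, 184, 184]
190 [128, 184, 189, 122, 118, 112, 183, 184, 183, 183, 183, 183, 183, 183, 183, 183, 183, 184, 189, 125, 36, 130, 184, 184, 183, 183, 183, 183, 183, 183, 183, 183, 183, 183, 184, 191, 100, 17, 115, 184, 184, 183]
192 [132, 184, 191, 86, 114, 154, 184, 184, 183, 183, 183, 183, 182, 183, 183, 183, 183, 184, 189, 126, 37, 129, 185, 184, 183, 183, 183, 183, 183, 183, 182, 183, 183, 183, 185, 191, 100, 28, 115, 184, 185, 183]
194 [129, 185, 191, 86, 116, 153, 184, 184, 183, 183, 183, 183, 183, 183, 183, 183, 184, 185, 190, 125, 39, 128, 185, 184, 183, 183, 183, 183, 183, 182, 183, 183, 183, 183, 184, 191, 99, 24, 113, 184, 184, 183]
196 [100, 184, 191, 86, 115, 171, 184, 183, 183, 183, 183, 183, 183, 183, 183, 183, 183, 184, 189, 125, 50, 110, 184, 184, 183, 183, 183, 183, 183, 183, 183, 183, 183, 183, 184, 191, 101, 23, 122, 184, 184, 183]
```

Call:
servo_tool:
  turn:
    - [0, 0, 0.015]
    - [0, 0, 0]
    - [0, 0, 0]
    - [0, 0, 0]
    - [0, 0, 0]
  dp:
    - [0, 0, -0.03]
    - [0, 0, -0.03]
    - [0, 0, -0.03]
    - [0, 0, -0.016]
    - [0, 0, 0]
  fingers: [0.02, 0.02, 0.02, 0.02, 0.02]

```text
clock: 12.72
position: [487.0, 65.7, -20.4]
ee_rot: [-0.695, 0.719, -0.007, 0.007]
contact_force: [0.3, -0.9, 0.7]
gripper_width: 20.2
```

Run:
```python
from h import *
s=read_state();p=s["position"];print(s["clock"],p,np.round(s["contact_force"],1))
c=get_image("side");g=c["img"].astype(int)
q=proj(c,[p+[0,-11,z] for z in(40,46,52)]);print(q)
for v in range(int(q[0,1])-14,int(q[0,1])+8):print(v,g[v,int(q[0,0])-12:int(q[0,0])+14].mean(-1).astype(int))
```

```text
12.725 [487.00768935  65.72627396 -20.38700762] [ 0.3 -0.9  0.7]
[[296.2697068  193.74349084]
 [296.1793602  192.1989432 ]
 [296.08850162 190.6449614 ]]
179 [ 33  25  29  29  24  32  32 172 218 220 219 218 219 178  80  39  32  37
  26  30  35  27  24  33  31  46]
180 [ 21  23  33  25  25  34  31 170 218 220 220 219 220 175  56  34  25  34
  31  31  76 134 109 136  50  48]
181 [ 33  34  31  29  25  32  28 158 218 220 220 219 218 171  60  35  31  27
  31 103 160 216 193 216 116  51]
182 [ 76  59  35  30  23  28  27 123 217 218 218 219 218 185  58  59  39  36
  30 184 216 218 218 217 190  65]
183 [132 145 111  40  29  35  51 116 217 220 220 219 215 207  64  85  60  32
  35 214 218 219 218 217 219  73]
184 [148 218 195  64  32  42  74  87 216 218 219 218 213 208  63  73  83  33
  25 202 218 218 218 218 218  92]
185 [150 203 205  69  31  51  92  62 214 218 217 216 211 206  75  77  94  39
  27 171 218 219 218 216 217 166]
186 [148 149 150  57  30  47  91  64 214 217 216 214 205 207  90  75  93  39
  31 169 216 219 218 218 218 219]
187 [148 149 146  71  33  38  91  66 200 215 213 208 208 21
[... 794 characters left out ...]

 194 199 197 207 154 149 204 153]
195 [127 126 128 127 129 128 126 125 126 123 123 126 127 129 129 130 129 132
 131 132 134 148 151 150 148 146]
196 [130 129 129 126 125 128 127 127 128 124 121 126 129 130 131 126 130 130
 137 136 136 146 149 149 148 149]
197 [135 131 129 127 128 128 128 127 125 123 126 129 130 131 136 135 137 135
 147 147 146 145 147 149 150 151]
198 [131 128 131 126 125 126 132 133 135 128 133 132 137 137 146 147 145 147
 148 150 150 148 148 148 151 149]
199 [130 127 128 126 128 134 146 145 144 142 143 144 145 147 147 147 147 148
 146 143 149 151 148 177 179 180]
200 [130 125 127 127 134 147 145 148 146 143 144 146 147 150 148 150 147 145
 142 120 140 149 177 218 221 221]
```

Call:
servo_tool:
  turn:
    - [0, 0.008, 0]
    - [0, 0, 0]
    - [0, 0, 0]
    - [0, 0, 0]
    - [0, 0, 0]
  dp:
    - [-0.002, 0, -0.007]
    - [0, 0, -0.005]
    - [0, 0, -0.003]
    - [0, 0, -0.001]
    - [0, 0, 0]
  fingers: [0.02, 0.02, 0.02, 0.02, 0.02]

```text
clock: 13.4
position: [487.4, 66.4, -34.6]
ee_rot: [-0.695, 0.719, -0.005, 0.007]
contact_force: [0.3, -0.6, 0.7]
gripper_width: 20.1
```

Run:
```python
from h import *
s=read_state();p=s["position"];print(s["clock"],p,s["ee_rot"],np.round(s["contact_force"],1))
c=get_image("side");g=c["img"].astype(int)
q=proj(c,[p+[0,-11,z] for z in(40,46,52)]);print(q)
for v in range(int(q[0,1])-6,int(q[0,1])+5):print(v,g[v,int(q[0,0])-10:int(q[0,0])+8].mean(-1).astype(int))
```

```text
13.4 [487.3802239   66.40695499 -34.55397684] [-0.69519231  0.71877622 -0.00500385  0.00658526] [ 0.3 -0.6  0.7]
[[296.56587297 197.19644617]
 [296.47702049 195.67406116]
 [296.38766689 194.14242946]]
191 [132 104  44  35  71  95  81 129 190 199 200 199 125  46  93  65  30 110]
192 [130 117  41  28  61  93  75 119 124 136 137 135 118  52  94  66  36  93]
193 [128 128  54  34  63  92  71 119 123 124 128 127 125  43  95  72  56 116]
194 [126 130  70  34  60  92  70 119 123 125 126 129 130  49  92  96 101 114]
195 [129 127  98  71  75  92  65 120 121 126 127 128 130  67  93 107 131 130]
196 [128 126 126 114 109  95  75 122 123 124 127 129 128 101 110 107 129 129]
197 [129 126 126 131 119 107  99 124 125 129 129 131 128 136 131 133 135 137]
198 [129 127 123 129 130 129 126 128 132 135 134 134 135 145 135 145 148 148]
199 [127 123 125 128 129 136 134 139 141 141 143 146 148 149 145 146 149 143]
200 [126 126 128 131 136 145 147 143 144 144 148 147 150 146 144 144 142 121]
201 [125 132 136 134 145 146 145 143 142 145 142 146 143 144 138 137 134 126]
```

Call:
servo_tool:
  turn:
    - [0, 0, 0]
    - [0, 0, 0]
    - [0, 0, 0]
    - [0, 0, 0]
    - [0, 0, 0]
  dp:
    - [0, -0.015, -0.002]
    - [0, -0.012, -0.001]
    - [0, -0.01, 0]
    - [0, -0.01, 0]
    - [0, -0.01, 0]
  fingers: [0.02, 0.02, 0.02, 0.02, 0.02]

```text
clock: 14.08
position: [487.4, 5.6, -37.5]
ee_rot: [-0.695, 0.719, -0.005, 0.007]
contact_force: [-0.1, 0.1, -0.3]
gripper_width: 20.0
```

Call:
servo_tool:
  turn:
    - [0, 0, 0]
    - [0, 0, 0]
    - [0, 0, 0]
    - [0, 0, 0]
    - [0, 0, 0]
  dp:
    - [0, -0.01, 0]
    - [0, -0.01, 0]
    - [0, -0.01, 0]
    - [0, -0.01, 0]
    - [0, -0.01, 0]
  fingers: [0.02, 0.02, 0.02, 0.02, 0.02]

```text
clock: 14.7
position: [487.4, -48.0, -37.5]
ee_rot: [-0.695, 0.719, -0.005, 0.007]
contact_force: [-0.4, 0.0, 0.7]
gripper_width: 20.0
```

```bash
cat > bx.py <<'E'
from h import *
s=read_state();p=s["position"];print(s["clock"],np.round(p,1),s["ee_rot"],np.round(s["contact_force"],1))
for n in("side","top"):
    c=get_image(n);save(c,f"{n}_{s['clock']:.1f}.png")
    for r in regions_of("loose_matchbox",n)[:2]:
        if r["score"]<.3: continue
        m=r["region"].astype(np.uint8);v,u=np.nonzero(m)
        pts=unproj(c,np.c_[u,v],10)[:,:2].astype(np.float32)
        print(n,round(r["score"],2),np.round(r["box"]),"c",pts.mean(0).round(1),cv2.minAreaRect(pts))
E
python3 bx.py
```

```text
14.7 [487.4 -48.  -37.5] [-0.69514703  0.71881629 -0.00510654  0.00690517] [-0.4  0.   0.7]
side 0.73 [290. 220.  23.  12.] c [476.3 -78.6] ((476.2317810058594, -78.16312408447266), (52.53314971923828, 57.269012451171875), 87.09095001220703)
```

Call:
servo_tool:
  turn:
    - [0, 0, 0]
    - [0, 0, 0]
    - [0, 0, 0]
    - [0, 0, 0]
    - [0, 0, 0]
  dp:
    - [0, -0.01, 0]
    - [0, -0.01, 0]
    - [0, -0.01, 0]
    - [0, -0.01, 0]
    - [0, -0.01, 0]
  fingers: [0.02, 0.02, 0.02, 0.02, 0.02]

```text
clock: 15.52
position: [487.6, -100.0, -37.4]
ee_rot: [-0.696, 0.718, -0.005, 0.007]
contact_force: [-0.0, 0.5, 0.5]
gripper_width: 20.2
```

Call:
servo_tool:
  turn:
    - [0, 0, 0]
    - [0, 0, 0]
    - [0, 0, 0]
    - [0, 0, 0]
    - [0, 0, 0]
  dp:
    - [0, -0.01, 0]
    - [0, -0.01, 0]
    - [0, -0.01, 0]
    - [0, -0.01, 0]
    - [0, -0.01, 0]
  fingers: [0.02, 0.02, 0.02, 0.02, 0.02]

```text
clock: 16.15
position: [487.5, -153.8, -37.4]
ee_rot: [-0.696, 0.718, -0.005, 0.007]
contact_force: [-0.6, 0.9, 0.0]
gripper_width: 20.1
```

```bash
python3 bx.py
```

```text
16.15 [ 487.5 -153.8  -37.4] [-0.69550509  0.71846725 -0.00522258  0.00708497] [-0.6  0.9  0. ]
side 0.51 [298. 245.  19.  20.] c [ 475.1 -184.6] ((475.5520324707031, -183.94740295410156), (50.50432205200195, 56.826812744140625), 88.68299102783203)
side 0.46 [357. 235.   9.  11.] c [ 634.6 -161.3] ((633.214599609375, -162.91517639160156), (45.569549560546875, 15.011808395385742), 55.00299835205078)
```

Call:
servo_tool:
  turn:
    - [0, 0, 0]
    - [0, 0, 0]
    - [0, 0, 0]
    - [0, 0, 0]
    - [0, 0, 0]
  dp:
    - [0, -0.01, 0]
    - [0, -0.009, 0]
    - [0, -0.008, 0]
    - [0, -0.005, 0]
    - [0, -0.003, 0]
  fingers: [0.02, 0.02, 0.02, 0.02, 0.02]

```text
clock: 16.98
position: [487.4, -190.2, -37.4]
ee_rot: [-0.696, 0.718, -0.005, 0.007]
contact_force: [0.5, 0.1, 0.1]
gripper_width: 20.1
```

Call:
servo_tool:
  turn:
    - [0, 0, 0]
    - [0, 0, 0]
    - [0, 0, 0]
    - [0, 0, 0]
    - [0, 0, 0]
  dp:
    - [0, 0, 0]
    - [0, 0.01, 0]
    - [0, 0.02, 0.02]
    - [-0.02, 0.02, 0.03]
    - [-0.04, 0.02, 0.03]
  fingers: [0.02, 0.02, 0.02, 0.02, 0.02]

```text
clock: 17.6
position: [426.8, -117.4, 42.0]
ee_rot: [-0.695, 0.719, -0.004, 0.005]
contact_force: [0.0, 1.0, 0.8]
gripper_width: 20.4
```

Call:
servo_tool:
  turn:
    - [0, 0, -0.18]
    - [0, 0, -0.18]
    - [0, 0, -0.18]
    - [0, 0, -0.18]
    - [0, 0, -0.18]
  dp:
    - [-0.02, 0, 0]
    - [0, 0, 0]
    - [0, 0, 0]
    - [0, 0, 0]
    - [0, 0, 0]
  fingers: [0.005, 0.005, 0.005, 0.005, 0.005]

```text
clock: 18.23
position: [403.7, -112.9, 45.0]
ee_rot: [-0.303, 0.953, -0.008, 0.005]
contact_force: [-0.5, -0.3, -0.2]
gripper_width: 4.9
```

```bash
python3 bx.py
python3 - <<'E'
from h import *
c=get_image("top");q=proj(c,[[483,-220,16],[563,-223,36]]);print(q)
E
```

```text
18.225 [ 403.7 -112.9   45. ] [-0.30303813  0.95293367 -0.00758589  0.00526863] [-0.5 -0.3 -0.2]
side 0.55 [296. 256.  24.  17.] c [ 475.4 -219.6] ((476.420654296875, -219.40574645996094), (53.35871505737305, 58.72225570678711), 88.79559326171875)
top 0.71 [368. 214.   9.  21.] c [ 479.6 -220.3] ((480.2713317871094, -220.82676696777344), (34.823760986328125, 53.97126770019531), 88.33163452148438)
[[372.44976021 223.57535772]
 [373.42143465 197.67247353]]
```

Call:
servo_tool:
  turn:
    - [0, 0, -0.161]
    - [0, 0, -0.161]
    - [0, 0, -0.161]
    - [0, 0, -0.161]
    - [0, 0, 0]
  dp:
    - [0.002, -0.027, 0]
    - [0.002, -0.027, 0]
    - [0.002, -0.027, 0]
    - [0.002, -0.022, 0]
    - [0, 0, 0]
  fingers: [0.005, 0.005, 0.005, 0.005, 0.005]

```text
clock: 19.1
position: [412.3, -218.5, 44.8]
ee_rot: [0.014, 1.0, -0.009, 0.003]
contact_force: [-0.5, -0.1, -0.1]
gripper_width: 4.7
```

```bash
python3 -c "
from h import *
from scipy.spatial.transform import Rotation as R
s=read_state();print(s['clock'],s['position']);print(R.from_quat(s['ee_rot']).as_matrix().round(3))"
```

```text
19.1 [ 412.33039209 -218.48565619   44.7746558 ]
[[-1.     0.027  0.005]
 [ 0.027  0.999 -0.018]
 [-0.006 -0.018 -1.   ]]
```

Call:
servo_tool:
  turn:
    - [0.018, 0, 0]
    - [0, 0, 0]
    - [0, 0, 0]
    - [0, 0, 0]
    - [0, 0, 0]
  dp:
    - [0, -0.002, -0.025]
    - [0, 0, -0.025]
    - [0, 0, -0.018]
    - [0, 0, -0.006]
    - [0, 0, 0]
  fingers: [0.005, 0.005, 0.005, 0.005, 0.005]

```text
clock: 19.73
position: [412.5, -218.1, -30.4]
ee_rot: [0.005, 1.0, 0.0, 0.003]
contact_force: [-0.4, -0.1, 0.4]
gripper_width: 4.8
```

Run:
```python
from h import *
s=read_state();p=s["position"];print(s["clock"],p,s["ee_rot"],np.round(s["contact_force"],1))
c=get_image("side");g=c["img"].astype(int)
q=proj(c,[p+[0,-16,z] for z in(38,44,50)]);print(q)
for v in range(int(q[0,1])-9,int(q[0,1])+6):print(v,g[v,int(q[0,0])-8:int(q[0,0])+12].mean(-1).astype(int))
```

```text
19.725 [ 412.51549919 -218.13949653  -30.35390703] [5.33483158e-03 9.99979725e-01 4.15296022e-04 3.45199630e-03] [-0.4 -0.1  0.4]
[[285.75133501 272.97914638]
 [285.60036149 271.41589013]
 [285.44830564 269.84063661]]
263 [143 141  68  31  34  25  39  37  42  40  31  24  28  89 153 159 156 156
 156 218]
264 [140 140 111  44  21  22  27  32  34  30  31  54 106 136 157 158 157 154
 157 199]
265 [138 141 141  68  36  28  29  31  33  29  43  84 146 159 156 158 156 158
 159 190]
266 [137 143 142  95  74  41  34  31  32  29  44  93 138 157 156 159 160 159
 158 218]
267 [141 140 140 118  97  45  24  28  29  27  36  93 140 158 159 159 159 157
 160 219]
268 [142 139 140 121  95  49  31  35  30  27  29  86 140 158 160 159 157 157
 157 198]
269 [142 138 139 122  98  61  37  31  39  55  66 108 145 156 157 159 159 156
 156 159]
270 [141 141 139 130 115  88  93 102 106 111 116 143 154 158 158 157 157 158
 158 159]
271 [141 141 139 140 135 124 132 138 140 137 148 156 158 159 156 158 157 157
 159 157]
272 [141 140 142 141 138 139 141 139 140 146 158 159 157 158 160 156 157 159
 158 159]
273 [141 139 141 141 141 140 140 141 139 158 158 159 157 160 157 157 156 157
 157 161]
274 [140 140 141 141 137 148 150 149 150 156 158 159 158 158 157 158 160 157
 158 156]
275 [143 140 142 141 139 148 150 156 161 158 159 161 158 158 156 158 160 156
 158 159]
276 [140 138 140 141 137 140 141 157 159 157 160 158 159 159 156 159 159 158
 155 158]
277 [140 140 139 140 141 140 139 156 159 156 157 161 161 157 158 158 159 158
 159 157]
```

Call:
servo_tool:
  turn:
    - [0, 0, -0.017]
    - [0, 0, 0]
    - [0, 0, 0]
    - [0, 0, 0]
    - [0, 0, 0]
  dp:
    - [0, -0.0007, -0.005]
    - [0.003, 0, -0.002]
    - [0.01, -0.0003, 0]
    - [0.01, -0.0003, 0]
    - [0.01, -0.0003, 0]
  fingers: [0.005, 0.005, 0.005, 0.005, 0.005]

```text
clock: 20.4
position: [449.3, -220.1, -35.6]
ee_rot: [0.014, 1.0, -0.0, 0.006]
contact_force: [-0.1, -0.2, 0.0]
gripper_width: 4.8
```

Call:
servo_tool:
  turn:
    - [0, 0, 0]
    - [0, 0, 0]
    - [0, 0, 0]
    - [0, 0, 0]
    - [0, 0, 0]
  dp:
    - [0.008, -0.0002, 0]
    - [0.008, -0.0002, 0]
    - [0.008, -0.0002, 0]
    - [0.007, -0.0002, 0]
    - [0.004, -0.0002, 0]
  fingers: [0.005, 0.005, 0.005, 0.005, 0.005]

```text
clock: 21.02
position: [487.1, -221.1, -35.9]
ee_rot: [0.014, 1.0, 0.0, 0.006]
contact_force: [-0.4, 0.4, 1.0]
gripper_width: 4.9
```

```bash
python3 bx.py
```

```text
21.025 [ 487.1 -221.1  -35.9] [1.37530277e-02 9.99890008e-01 1.43291481e-06 5.55206802e-03] [-0.4  0.4  1. ]
side 0.5 [321. 253.  19.  18.] c [ 527.1 -224.5] ((527.1403198242188, -223.0513458251953), (54.0732536315918, 53.634735107421875), 78.3850326538086)
side 0.41 [346. 259.   8.   9.] c [ 578.1 -240.6] ((579.125732421875, -241.54676818847656), (34.303897857666016, 25.629772186279297), 75.65760040283203)
```

Run:
```python
from h import *
a=get_image("top");b=get_image("side")
A=cv2.resize(a["img"][165:235,330:410],None,fx=5,fy=5,interpolation=2);B=cv2.resize(b["img"][225:290,290:365],None,fx=5,fy=5,interpolation=2)
B=np.pad(B,((0,25),(0,0),(0,0)));cv2.imwrite("pics/m7.png",np.hstack([A,B])[:,:,::-1])
for n,c in(("t",a),("s",b)):print(n,proj(c,[[564,-197,36],[564,-249,36],[498,-221,5],[554,-204,16],[554,-241,16],[498,-203,16],[498,-240,16]]).round(1).tolist())
```

```text
t [[365.1, 197.5], [381.8, 197.2], [372.2, 219.0], [366.7, 201.3], [378.4, 201.0], [366.9, 218.9], [378.7, 218.7]]
s [[341.3, 245.3], [346.3, 260.2], [318.2, 264.4], [338.0, 253.2], [341.5, 263.8], [316.7, 256.3], [319.6, 267.1]]
```

View pics/m7.png

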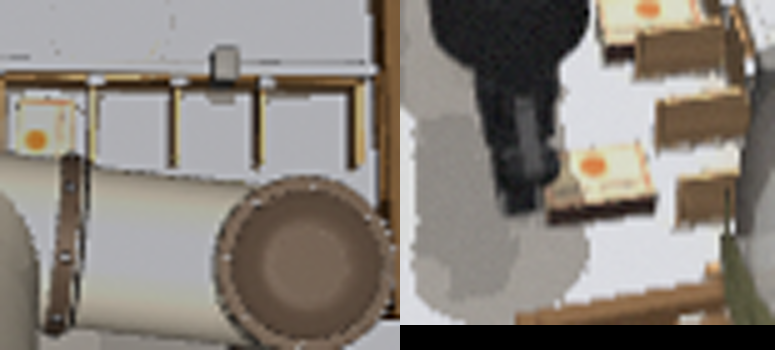

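Call:
servo_tool:
  turn:
    - [0, 0, 0]
    - [0, 0, 0]
    - [0, 0, 0]
    - [0, 0, 0]
    - [0, 0, 0]
  dp:
    - [0.006, 0, 0]
    - [0.006, 0, 0]
    - [0.006, -0.0002, 0]
    - [0.006, -0.0002, 0]
    - [0.006, -0.0002, 0]
  fingers: [0.005, 0.005, 0.005, 0.005, 0.005]

```text
clock: 21.95
position: [517.7, -221.7, -35.8]
ee_rot: [0.014, 1.0, 0.0, 0.005]
contact_force: [-0.9, 0.1, 0.2]
gripper_width: 5.1
```

Call:
servo_tool:
  turn:
    - [0, 0, 0]
    - [0, 0, 0]
    - [0, 0, 0]
    - [0, 0, 0]
    - [0, 0, 0]
  dp:
    - [0.004, -0.0001, 0]
    - [0.004, -0.0001, 0]
    - [0.003, -0.0001, 0]
    - [0.003, -0.0001, 0]
    - [0.003, -0.0001, 0]
  fingers: [0.005, 0.005, 0.005, 0.005, 0.005]

```text
clock: 22.58
position: [535.8, -222.2, -35.9]
ee_rot: [0.014, 1.0, 0.0, 0.005]
contact_force: [-0.1, 0.0, -0.0]
gripper_width: 5.2
```

Call:
servo_tool:
  turn:
    - [0, 0, 0]
    - [0, 0, 0]
    - [0, 0, 0]
    - [0, 0, 0]
    - [0, 0, 0]
  dp:
    - [0.002, 0, 0]
    - [0.0015, 0, 0]
    - [0.0015, 0, 0]
    - [0.0015, 0, 0]
    - [0.0015, 0, 0]
  fingers: [0.005, 0.005, 0.005, 0.005, 0.005]

```text
clock: 23.2
position: [544.2, -222.2, -35.9]
ee_rot: [0.014, 1.0, 0.0, 0.005]
contact_force: [-0.9, -0.2, 0.1]
gripper_width: 4.9
```

Call:
servo_tool:
  turn:
    - [0, 0, 0]
    - [0, 0, 0]
    - [0, 0, 0]
    - [0, 0, 0]
    - [0, 0, 0]
  dp:
    - [0.0012, 0, 0]
    - [0.0012, 0, 0]
    - [0.0012, 0, 0]
    - [0.0012, 0, 0]
    - [0, 0, 0]
  fingers: [0.005, 0.005, 0.005, 0.005, 0.005]

```text
clock: 23.82
position: [545.0, -222.1, -36.3]
ee_rot: [0.015, 1.0, 0.001, 0.0]
contact_force: [-1.2, 0.1, 1.5]
gripper_width: 5.0
```

Call:
servo_tool:
  turn:
    - [0, 0, 0]
    - [0, 0, 0]
    - [0, 0, 0]
    - [0, 0, 0]
    - [0, 0, 0]
  dp:
    - [0.002, 0, 0]
    - [0.002, 0, 0]
    - [0.002, 0, 0]
    - [0.002, 0, 0]
    - [0.002, 0, 0]
  fingers: [0.005, 0.005, 0.005, 0.005, 0.005]

```text
clock: 24.45
position: [544.0, -221.8, -36.9]
ee_rot: [0.016, 1.0, 0.002, -0.011]
contact_force: [-6.3, -0.1, 5.9]
gripper_width: 5.2
```

```bash
python3 bx.py
```

```text
24.45 [ 544.  -221.8  -36.9] [ 0.01571869  0.9998149   0.00202621 -0.01090792] [-6.3 -0.1  5.9]
```

Call:
servo_tool:
  turn:
    - [0, 0, 0]
    - [0, 0, 0]
    - [0, 0, 0]
    - [0, 0, 0]
    - [0, 0, 0]
  dp:
    - [-0.01, 0, 0]
    - [-0.02, 0, 0]
    - [-0.03, 0, 0.02]
    - [-0.04, 0.03, 0.05]
    - [-0.03, 0.05, 0.04]
  fingers: [0.005, 0.005, 0.005, 0.005, 0.005]

```text
clock: 25.28
position: [426.1, -150.7, 63.4]
ee_rot: [0.017, 1.0, 0.001, -0.004]
contact_force: [1.5, 0.7, 0.7]
gripper_width: 5.0
```

Call:
servo_tool:
  turn:
    - [0, 0, 0]
    - [0, 0, 0]
    - [0, 0, 0]
    - [0, 0, 0]
    - [0, 0, 0]
  dp:
    - [0, 0.06, 0.02]
    - [0, 0.06, 0]
    - [0, 0.05, 0]
    - [0, 0.02, 0]
    - [0, 0, 0]
  fingers: [0.005, 0.005, 0.005, 0.005, 0.005]

```text
clock: 25.9
position: [432.7, 49.2, 89.8]
ee_rot: [0.014, 1.0, 0.007, 0.011]
contact_force: [-1.2, -0.1, 0.7]
gripper_width: 5.3
```

```bash
python3 bx.py
python3 - <<'E'
from h import *
a=get_image("top");b=get_image("side")
A=cv2.resize(a["img"][165:207,325:410],None,fx=9,fy=9,interpolation=2);B=cv2.resize(b["img"][195:285,275:375],None,fx=4,fy=4,interpolation=2)[150:]
B=np.pad(B,((0,0),(0,A.shape[1]-B.shape[1]),(0,0)));cv2.imwrite("pics/m8.png",np.vstack([A,B])[:,:,::-1])
E
```

```text
25.9 [432.7  49.2  89.8] [0.01419279 0.9998222  0.00662324 0.01050112] [-1.2 -0.1  0.7]
side 0.46 [339. 248.  19.  19.] c [ 577.7 -215.3] ((581.2921142578125, -222.900390625), (54.52018356323242, 48.05661392211914), 0.3858230710029602)
top 0.55 [370. 183.  11.  18.] c [ 584.9 -224. ] ((585.5189208984375, -223.96861267089844), (35.06964111328125, 54.8703498840332), 88.22554779052734)
```

View pics/m8.png

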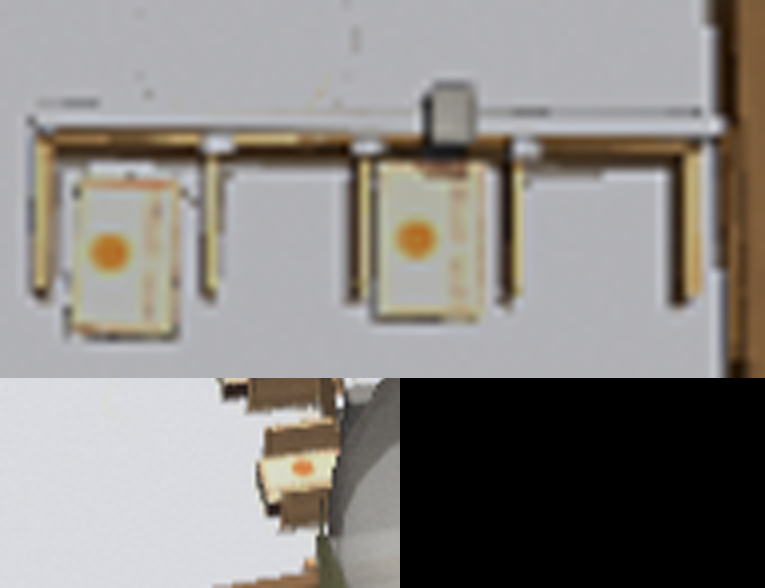

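```bash
python3 -c "
from bench import *
print(job_done())"
```

```text
the job is handed in; nothing more can be done
None
```

I pushed the marker along the rail to over the third gap. Then I pushed the matchbox sideways across the counter and lengthwise into that gap, and handed the job in at about 26 s. Nothing was picked up, and I saw no contact with the stock matchbox, the bell or the stamp.

**Last checks:**
- **Marker:** it sits at y ≈ -223.5 mm against a gap middle of about -224.5 mm, so roughly 1 mm left of centre, which is within my measurement error.
- **Matchbox:** the top picture shows it in the third gap, touching the back board. Its centre is at about (585, -224) mm, its near end stands slightly out, and it is aligned with the rack. In the last push it stopped advancing and the force rose to about 6 N, as expected when home.
- **Robot:** it had backed well clear, with the force reading near zero.
- **Not measured:** I did not measure the bell and stamp again at the end. The stock matchbox looked unmoved in the top picture.

**Disagreement:** the visible fingertips stood about 44 mm above the reported TCP height. Because of this my first two marker passes went over it without touching. I corrected the height from the side camera, and contact with the marker then confirmed the correction.

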